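# Fit the charged battery in the sloped dock and latch it

## Robot

A 7-joint arm with a two-finger parallel gripper is mounted at the origin on the work surface. World frame = base frame: x ahead of the robot, y to its left, z up, the work surface at z = 0. Lengths are in m, angles in rad, forces in N, time in s.
With the tool pointing down it reaches from about 0.425 to 0.925 m from the base axis. Payload 6.8 kg.
Tool frame: the origin (TCP) lies on the front face of the gripper's body, between the roots of the fingers; the fingertips stand 73 mm ahead of it and the grasp point (between the pads) lies 54 mm ahead of it (env.nose_length is the distance from the TCP to the fingertips, in m); z points along the fingers, y is the line along which they close (so a half turn about z gives the same grasp; the last joint's range is limited). The gripper opens to 85 mm and grips with 20 to 120 N. Pads are 22 mm wide; open, the fingers measure 114 mm over their backs; the gripper's body (76 mm by 85 mm) begins 54 mm behind the grasp point. The pads swing forward as they close: fully open they stand 13 mm farther back than shut.
Start: joints at [1.158, 0.477, 0.022, 1.555, -0.011, 1.109, -0.083], TCP at [0.203, -0.644, 0.304] pointing down, gripper open.
Joint ranges: [-2.96, 2.96], [-0.34, 2.1], [-1.41, 1.46], [0.24, 2.44], [-1.37, 4.51], [0.17, 1.92], [-2.96, 2.96]. Speed limits (rad/s): [2.39, 2.39, 3.14, 3.14, 3.14, 3.14, 3.14].

## Interface

Orientations are given as a unit quaternion [w, x, y, z].
In Python, from cell import env, kin, camera, calibration, job gives the robot as it stands. The module is installed in compiled form; this text tells all that it offers. Calls block until the motion is done:
- env.reach(position, orientation): joint-space move of the TCP to a pose.
- env.movel(position, velocity=0.15, rot=None, stop_force=None): straight line of the TCP; rot=None keeps the orientation; velocity is the mean speed in m/s. With stop_force (N) it stops when the force on the tool has changed by that much, and returns True; else False.
- env.goto_joints(angles): joint-space move.
- env.grip(opening, f_grip=None): finger opening in m; f_grip is the grip in N (None keeps the last); returns when the fingers have stopped.
- env.dwell(seconds).
- kin.inverse_kinematics(position, orientation): joint angles nearest the present ones, or None.
- env.get_state(): the state.
- camera(name): name is "scene" or "side" or "wrist"; returns (picture, depth): 420x560x3 uint8, blue, green, red; 420x560 float32, m along the optical axis (not along the pixel's ray), 0 where there is no reading.
- calibration(name): a dict with "fx", "fy", "cx", "cy" (pixels), "k1" (the pictures are not rectified: a ray, as slopes to the right and down, at radius r is drawn at 1 + k1 r^2 times it, then the intrinsics apply), "rvec" (rotation vector, rad) and "tvec" (3), from world to camera coordinates, as OpenCV has them. Camera axes: x right, y down, z forward; pixel columns grow to the right and rows downward; lengths in m; the calibration is good to about 2 mm. A picture is of the moment at which its call begins: read the wrist's pose just before it. calibration takes no time and is no camera call; for the wrist camera it gives the pose at the moment of the call.
A pose or a line that the arm cannot do raises env.PlanningError and nothing moves.
- job.job_done(): hands the job in; it is judged then, once.
The state is a dict: "time": time; "qpos": joint angles; "joint_velocities": joint speeds; "joint_torque": joint torques, N m; "tcp_pos": TCP position; "orientation": TCP orientation; "force": force on the tool from outside, world axes, zero at the start; "torque": the same for the moment, N m; "opening": finger opening in m; "gripper_force": force on a finger pad.
Only numpy, scipy, OpenCV 4.12 (cv2) and the standard library are available. Lean on these libraries where they do the work, as an engineer would, in place of code of your own. Each camera call takes 0.05 s, during which the arm holds its last target. There are 200 camera calls.

## Task

Pick up the charged battery (green grip), press it fully home into the empty bay of the sloped dock until its shoulders are flush with the dock's face, and then slide the yellow latch all the way across so that it locks the battery in. Leave the flat battery (red grip) and the other things on the bench where they are.

Things in the scene. Friction and masses are not known exactly. Their poses are not given: they have to be found in the camera images.
- charged: Charged battery, loose, about 130 g: dark block 64 (x) x 44 (y) x 20 (z) mm with a green grip fin on the middle of its top, 44 (x) x 14 (y) x 28 (z) mm; 48 mm high in all. Origin: centre of its underside, z up through the fin. Fits the bay either way round. Starts standing on the bench, fin up; it and the flat one may swap places.
- spent: Flat battery, same shape as the charged one but with a red grip fin. Origin: centre of its underside. To be left alone.
- bay: Recess in the dock's sloped grey face, 67 (x) x 47 (y) mm, 20 mm deep, 3 mm lead-in chamfer. Origin: centre of the recess floor. z: square out of the face, leaning 30 degrees from vertical, away from the robot; x: up the slope; y: across the face. The face is at z = 20 mm. Pressed home, a battery's underside is on the floor and its shoulders (top of the dark block) are flush with the face.
- latch (a joint): Travel in m of the yellow sliding latch, along the bay's +y: 0 = fully open (starts at 0 to 0.006), 0.028 = fully across, its tip 10 mm over the battery's shoulder. Stays where it is left (about 2 N to move). Its 4 mm plate runs 1.7 mm above the face, so a battery that stands proud blocks it.
- latch_tab (a point): Middle of the top edge of the latch's upright yellow thumb tab, 30 (bay x) x 8 (bay y) mm, 22 mm tall on the latch plate; its top is 27.5 mm above the face. In the bay's frame: x = 0, y = -70 mm + latch travel, z = 47.5 mm. The plate reaches from 30 mm on the +y side of this point to 10 mm on its -y side.
- tape: Roll of brown packing tape lying flat, 96 mm across, 48 mm high. Leave alone.
- carton: Small cardboard carton 90 x 120 x 60 mm, to the right. Leave alone.
- contact (a joint): Travel in m of the white contact block with brass strips in the recess: 0 = it stands 6 mm proud of the recess floor, 0.006 = pressed level with the floor. It goes down stiffly (about 9 N) and stays down. So a battery just laid in stands 6 mm proud of the face until it is pressed home.
- dock: The black dock, fixed to the bench, its high back to the robot; place and yaw vary. Origin: on the bench, 62 mm straight below the bay's origin; z up. Its sloped face spans, in the bay's frame, x -65..65 and y -125..85 mm. Two black guide strips 7 mm high on the face at bay x = +-25, y -100..-38 mm lead the latch.
There are look-alikes about, which are no part of the job. Leave any orange look-alike of the charged alone.

How it is judged:
On the way, in this order (a step that is already met when the one before it is completed fails the run):
1. the charged battery is pressed home, flush in the bay, while the latch is still open (z of charged in the frame of bay between -0.003 and 0.002 m and distance between charged and bay below 0.005 m and angle between the z axis of charged and the z axis of bay, either way round below 0.06 rad and value of joint latch below 0.012 m), for 0.2 s.
2. the latch is slid across over the flush battery (value of joint latch above 0.024 m and z of charged in the frame of bay below 0.002 m), for 0.2 s.
At the end, for the whole second after the job is handed in: The charged battery is seated in the bay, its underside within 2 mm of the recess floor (shoulders flush with the face), within 5 mm of the bay's centre and square to it within 0.06 rad, at rest, and the latch is at least 24 mm (of 28) across (all of step 2 and z of charged in the frame of bay above -0.003 m and distance between charged and bay below 0.005 m and angle between the z axis of charged and the z axis of bay, either way round below 0.06 rad and linear speed of charged below 0.02 m/s); the robot touches nothing.
It fails at once if the flat battery is moved more than 25 mm (distance of spent from where it was at the start of the episode above 0.025 m).
It fails at once if the tape or the carton is moved more than 40 mm (distance of any of tape, carton from where it was at the start of the episode above 0.04 m).
It also fails if it takes over 58 s, if anything falls off the work surface, if the arm or the gripper's body presses on something with over 40 N, if the wrist force passes 120 N, or if a joint passes its speed limit or range.

## Working session

There is one attempt and no reset: what is moved stays moved. The work goes in short steps, each a Python script; the robot and the scene stay as the last script left them, time stands still between calls to the robot, and variables do not carry over. Pictures are saved under pics/ and viewed, at most 10 in all, crops included, and the job is handed in when it is done.

```bash
mkdir -p pics; cat > h.py <<'E'
import numpy as np, cv2
from scipy.spatial.transform import Rotation as R
from cell import env, kin, camera, calibration, job
def cloud(name):
    c=calibration(name); im,d=camera(name)
    return im,d,pts(c,d),c
def rays(c,uv):
    K=np.array([[c['fx'],0,c['cx']],[0,c['fy'],c['cy']],[0,0,1.]])
    return cv2.undistortPoints(np.asarray(uv,float).reshape(-1,1,2),K,np.array([c['k1'],0,0,0.])).reshape(-1,2)
def pts(c,d):
    h,w=d.shape; u,v=np.meshgrid(np.arange(w),np.arange(h))
    n=rays(c,np.stack([u,v],-1)); P=np.c_[n,np.ones(len(n))]*d.reshape(-1,1)
    Rm=cv2.Rodrigues(np.array(c['rvec'],float))[0]
    W=(P-np.array(c['tvec'],float).ravel())@Rm
    W[d.ravel()<=0]=np.nan
    return W.reshape(h,w,3)
def quat(M):
    q=R.from_matrix(M).as_quat(); return [q[3],q[0],q[1],q[2]]
E
python3 - <<'E'
from h import *
for n in ("scene","side"):
    im,d,W,c=cloud(n); cv2.imwrite(f"pics/{n}1.png",im); np.savez(f"{n}1.npz",im=im,d=d,W=W)
    print(n,c)
print(env.get_state())
E
```

```text
scene {'fx': 397.2980882780582, 'fy': 397.2980882780582, 'cx': 283.11191281814786, 'cy': 207.95661920805938, 'k1': -0.010891208546496839, 'rvec': array([ 1.95488743,  1.39463073, -0.63167845]), 'tvec': array([-0.09024454, -0.33419652,  1.52345865])}
side {'fx': 421.1432820933054, 'fy': 421.1432820933054, 'cx': 274.66545924777006, 'cy': 202.05451555455585, 'k1': -0.0241678376961982, 'rvec': array([ 0.22361955, -2.69896571,  1.47060797]), 'tvec': array([0.54374069, 0.18431424, 1.19243677])}
{'time': 0.1, 'qpos': array([ 1.1579312 ,  0.47774069,  0.02238688,  1.55632688, -0.01150132,
        1.10926191, -0.08308631]), 'joint_velocities': array([-4.93962245e-05, -1.43365244e-03, -1.57711787e-03, -3.06123824e-03,
       -2.77400896e-03,  7.17457254e-04,  1.79322785e-04]), 'joint_torque': array([ 5.05917749e-03, -5.97759140e+01,  1.61442328e+00, -2.81951487e+01,
        1.29768590e-02,  5.09355115e-03, -8.75631855e-06]), 'tcp_pos': array([ 0.20240378, -0.6435275 ,  0.30301894]), 'orientation': array([-7.81544849e-04,  9.88412355e-01,  1.51790549e-01, -1.88835352e-04]), 'force': array([0.24165825, 0.49535464, 0.13945426]), 'torque': array([ 0.04013433, -0.01073136, -0.02580722]), 'gripper_force': 0.0, 'opening': 0.08521888989693267}
```

View pics/scene1.png

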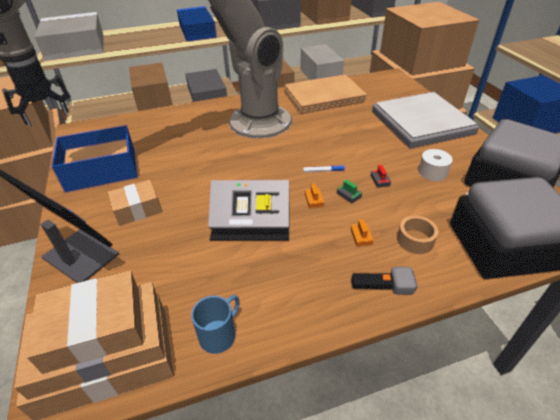

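View pics/side1.png

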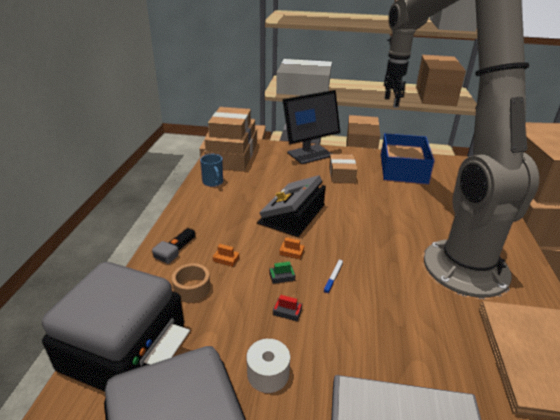

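Scene view: the candidates are green fin on a dark block (349,190), red fin (381,177), and orange look-alikes (314,197) and (362,234). Only the green one fits "charged". The dock is at (250,210), its bay at (242,203) and the yellow latch at (264,203). The side view agrees: green at (283,271), red at (288,305). I'll measure these and crop to confirm.

```bash
cat > m.py <<'E'
from h import *
for n in ("scene","side"):
    z=np.load(n+"1.npz"); im,W=z['im'],z['W']
    hsv=cv2.cvtColor(im,cv2.COLOR_BGR2HSV)
    g=cv2.inRange(hsv,(50,120,40),(85,255,255))>0
    g&=(np.abs(W[...,1])<0.6)&(W[...,2]>0.01)&(W[...,2]<.1)
    y=(cv2.inRange(hsv,(24,180,120),(34,255,255))>0)&(W[...,2]>0.05)&(W[...,2]<.2)
    for nm,m in(("green",g),("yellow",y)):
        k,l,s,c=cv2.connectedComponentsWithStats(m.astype(np.uint8))
        for i in range(1,k):
            if s[i,4]>25:
                P=W[l==i]; print(n,nm,s[i],np.nanmedian(P,0).round(4),np.nanmax(P,0).round(3),np.nanmin(P,0).round(3))
    # face plane: grey, above bench
    if n=="scene":
        m=(hsv[...,1]<40)&(hsv[...,2]>90); m[:170]=0;m[250:]=0;m[:,:200]=0;m[:,300:]=0
        P=W[m]; P=P[np.isfinite(P).all(1)&(P[:,2]>.03)]
        for _ in range(4):
            c=np.median(P,0) if _==0 else P.mean(0)
            nrm=np.linalg.svd(P-c,full_matrices=False)[2][2]; nrm*=np.sign(nrm[2])
            P=P[np.abs((P-c)@nrm)<.004]
        print("face",len(P),c,nrm,"tilt",np.degrees(np.arccos(nrm[2])),"yaw",np.degrees(np.arctan2(nrm[1],nrm[0])))
        x0=np.degrees(np.arctan2(nrm[1],nrm[0]))
        r=cv2.minAreaRect(np.c_[(P-c)@np.cross([0,0,1],nrm),P@[0,0,1]].astype(np.float32)); print(r)
z=np.load("scene1.npz");a=cv2.resize(z['im'][150:250,200:400],(800,400),interpolation=cv2.INTER_CUBIC)
cv2.imwrite("pics/crop1.png",a)
E
python3 m.py
```

```text
scene green [342 180  14  14 107] [0.5163 0.1275 0.0397] [0.535 0.139 0.052] [0.491 0.117 0.02 ]
scene yellow [257 195  13  15 187] [ 0.5503 -0.1444  0.0868] [ 0.574 -0.123  0.109] [ 0.524 -0.163  0.07 ]
face 1762 [ 0.53288715 -0.17325169  0.07881216] [ 0.47472819 -0.17025249  0.86350868] tilt 30.28715023891867 yaw -19.729433663920542
((-0.0028550885617733, 0.07775171101093292), (0.10527322441339493, 0.06700491905212402), 0.1643039882183075)
side green [275 262  19  13 163] [0.5075 0.1334 0.0377] [0.529 0.146 0.047] [0.48  0.109 0.015]
side green [132 356   6   8  32] [0.7448 0.5105 0.0953] [0.748 0.516 0.1  ] [0.742 0.501 0.089]
```

View pics/crop1.png

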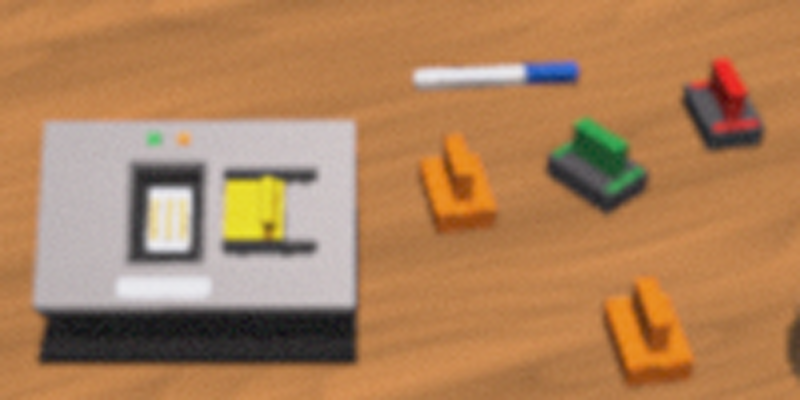

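Confirmed: the battery with a green fin on a dark block, at crop (597,165), is the charged one. Next I'll look at the battery and the dock from close with the wrist camera.

```bash
python3 - <<'E'
from h import *
def look(pos,M,name):
    env.reach(pos,quat(M)); env.dwell(.2)
    im,d,W,c=cloud("wrist"); np.savez(name+".npz",im=im,d=d,W=W); cv2.imwrite(f"pics/{name}.png",im)
    print(name,env.get_state()['tcp_pos'],env.get_state()['time'])
    Rm=cv2.Rodrigues(c['rvec'])[0]; print("cam",-Rm.T@c['tvec'].ravel(), "axis",Rm[2])
def down(yaw): return R.from_euler('z',yaw).as_matrix()@np.diag([1,-1,-1.])
# dock first, tool along -n, closing along bay y
n=np.array([.4747,-.1703,.8635]);
yaw=np.radians(-19.7); n=np.array([.5*np.cos(yaw),.5*np.sin(yaw),np.cos(np.pi/6)])
y=np.cross(n,np.cross(np.array([0,0,1.]),n)); # placeholder up-slope dir
x=y/np.linalg.norm(y); y=np.cross(n,x)
B=np.c_[x,y,n]; print(B)
bay=np.array([.535,-.185,.062])
for s in (1,-1):
    M=np.c_[s*-x,s*y,-n]; 
    for h in (.05,.1,.2): print(s,h,kin.inverse_kinematics(list(bay+n*h+n*.03),quat(M)))
for yw in (0,np.pi): print(kin.inverse_kinematics([.51,.13,.3],quat(down(yw))))
look([.47,.131,.3],down(0),"wb")
look([.50,-.17,.36],down(0),"wd")
E
```

```text
[[-0.81533741 -0.33709526  0.47073527]
 [ 0.29193306 -0.94147054 -0.16854763]
 [ 0.5         0.          0.8660254 ]]
1 0.05 [ 0.2579442   0.7834175  -0.01165199  1.52872839 -0.04087152  1.35115955
 -1.64757664]
1 0.1 [ 0.25638647  0.76816278 -0.0046539   1.44137694 -0.04283759  1.45390735
 -1.64609152]
1 0.2 [ 0.25462946  0.76659678  0.00808271  1.2318828  -0.04672113  1.66524338
 -1.64465627]
-1 0.05 [ 0.63326683  0.86890045 -0.61433988  1.49653943  0.32832816  1.43426453
  1.17212684]
-1 0.1 [ 0.62554505  0.85316486 -0.62533244  1.40830221  0.31514785  1.53244857
  1.18639031]
-1 0.2 [ 0.59372499  0.84630986 -0.63749495  1.19759488  0.30295207  1.73661278
  1.21145111]
[ 0.26788841  0.32967114 -0.76893648  1.8735133   0.26370701  1.0424192
 -2.17950276]
[ 0.52199552  0.45992827 -1.136318    1.86036815  0.46357842  1.12082723
  0.78573551]
wb [0.47012263 0.13070638 0.29996729] 3.2333
cam [0.54210273 0.13158464 0.37043941] axis [-2.83682024e-01  9.53147515e-04 -9.58917932e-01]
wd [ 0.50022758 -0.16874947  0.35994788] 4.6583
cam [ 0.57218543 -0.16725961  0.43039642] axis [-2.83726380e-01  2.47741154e-04 -9.58905251e-01]
```

```bash
python3 - <<'E'
import cv2,numpy as np
a=cv2.imread("pics/wb.png");b=cv2.imread("pics/wd.png")
cv2.imwrite("pics/both.png",cv2.resize(np.hstack([a,b]),(800,300),interpolation=cv2.INTER_AREA))
E
```

```text
(no output)
```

View pics/both.png

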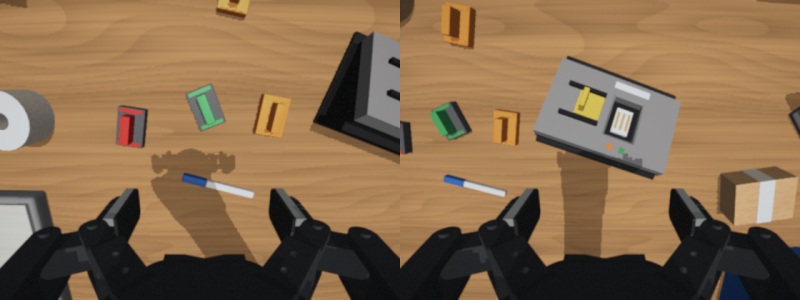

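Left (full-res ×1.4): green battery at about (290,150), red at (183,178), orange at (380,162). Right: bay at about (868-560,172) and latch at (823-560,143). Now the geometry.

```bash
cat > m2.py <<'E'
from h import *
def rect(m,W,o,ex,ey,ez,h,c):
    "outline of mask cast on plane z=h of frame"
    cn=max(cv2.findContours(m.astype(np.uint8),cv2.RETR_EXTERNAL,cv2.CHAIN_APPROX_NONE)[0],key=cv2.contourArea)
    n=rays(c,cn.reshape(-1,2).astype(float)); Rm=cv2.Rodrigues(c['rvec'])[0]; C=-Rm.T@c['tvec'].ravel()
    D=np.c_[n,np.ones(len(n))]@Rm; t=((o-C)@ez+h)/(D@ez); P=C+D*t[:,None]-o
    return cv2.minAreaRect(np.c_[P@ex,P@ey].astype(np.float32))
def battery(im,W,c,lo=.040):
    hsv=cv2.cvtColor(im,cv2.COLOR_BGR2HSV)
    g=(cv2.inRange(hsv,(45,80,40),(85,255,255))>0)&(W[...,2]>lo)&(W[...,2]<.06)&(abs(W[...,0]-.51)<.08)&(abs(W[...,1]-.13)<.08)
    print("fin",g.sum(),np.median(W[g],0))
    return rect(g,W,np.zeros(3),*np.eye(3),.048,c)
def dock(im,W,c):
    hsv=cv2.cvtColor(im,cv2.COLOR_BGR2HSV)
    m=(hsv[...,1]<45)&(hsv[...,2]>80)&(W[...,2]>.05)&(W[...,2]<.15)&(np.hypot(W[...,0]-.535,W[...,1]+.175)<.13)
    P=W[m]
    for _ in range(5):
        o=P.mean(0); n=np.linalg.svd(P-o,full_matrices=False)[2][2]; n*=np.sign(n[2]); P=P[np.abs((P-o)@n)<(.003 if _<3 else .0015)]
    print("plane",len(P),n,"tilt",np.degrees(np.arccos(n[2])),"yaw",np.degrees(np.arctan2(n[1],n[0])))
    x=np.array([0,0,1.])-n*n[2]; x/=np.linalg.norm(x); y=np.cross(n,x)
    dist=(W-o)@n
    # face outline
    m2=m&(abs(dist)<.003); m2=cv2.morphologyEx(m2.astype(np.uint8),cv2.MORPH_OPEN,np.ones((3,3)))
    m2=cv2.morphologyEx(m2,cv2.MORPH_CLOSE,np.ones((25,25)))
    print("face rect",rect(m2,W,o,x,y,n,0,c))
    # bay hole: below face
    X=(W-o)@x;Y=(W-o)@y
    hole=(dist<-.0035)&(abs(X)<.05)&(abs(Y)<.08)
    k,l,s,cc=cv2.connectedComponentsWithStats(hole.astype(np.uint8)); i=1+np.argmax(s[1:,4]); print("hole px",s[i])
    r=rect(l==i,W,o,x,y,n,0,c); print("hole rect",r)
    yl=(cv2.inRange(hsv,(22,100,90),(36,255,255))>0)&(W[...,2]>.05)&(W[...,2]<.2)&(dist>.024)&(dist<.035)&(abs(X)<.06)&(abs(Y)<.1)
    p=W[yl]; print("tab n",yl.sum(),"h",np.median(dist[yl]),"x,y med",np.median(X[yl]),np.median(Y[yl]),"rect",rect(yl,W,o,x,y,n,.0275,c))
    return o,x,y,n,r
if __name__=="__main__":
    # recompute wrist calib
    import sys
E
python3 - <<'E'
from m2 import *
# save calib: wrist camera rigid to tool; get cam pose now and shift by pure translation (same orientation)
c=calibration("wrist"); Rm=cv2.Rodrigues(c['rvec'])[0]; C=-Rm.T@c['tvec'].ravel()
z=np.load("wd.npz"); dock(z['im'],z['W'],c)
z=np.load("wb.npz"); cb=dict(c); cb['rvec']=np.array(cb['rvec'])
C2=np.array([0.54210273,0.13158464,0.37043941]); cb['tvec']=-Rm@C2
print(battery(z['im'],z['W'],cb))
E
```

```text
plane 13735 [ 0.47089465 -0.16596441  0.86643756] tilt 29.952736838331187 yaw -19.414745665145045
face rect ((-0.004292897880077362, 0.0007692277431488037), (0.2095559984445572, 0.1265442818403244), 89.95687103271484)
hole px [ 284  134   56   67 2216]
hole rect ((-0.0060621630400419235, 0.02027728222310543), (0.04876190051436424, 0.06775924563407898), 89.46284484863281)
tab n 199 h 0.027466727265314014 x,y med -0.007068621093277773 -0.04812437517202531 rect ((-0.006497496739029884, -0.047785937786102295), (0.007672093342989683, 0.03136024996638298), 88.6114501953125)
fin 582 [0.51068369 0.12965138 0.04850827]
((0.5104199051856995, 0.12988217175006866), (0.043945617973804474, 0.013936910778284073), 21.830245971679688)
```

```bash
cat > g.py <<'E'
from m2 import *
def down(yaw): return R.from_euler('z',yaw).as_matrix()@np.diag([1,-1,-1.])
c=calibration("wrist"); z=np.load("wd.npz"); o,x,y,n,_=dock(z['im'],z['W'],c)
yaw=np.radians(-19.45); n=np.array([.5*np.cos(yaw),.5*np.sin(yaw),np.cos(np.pi/6)])
x=np.array([0,0,1.])-n*n[2]; x/=np.linalg.norm(x); y=np.cross(n,x)
bay=o-.0070*x+.0206*y-.020*n; B=np.c_[x,y,n]; np.savez("bay.npz",bay=bay,B=B); print("bay",bay)
p=np.array([.5105,.1298,.096]); M=down(np.radians(21.8))
env.grip(.045,30)
env.reach(list(p+[0,0,.09]),quat(M)); env.movel(list(p),.12)
env.grip(.0,80); s=env.get_state(); print(s['tcp_pos'],s['opening'],s['gripper_force'])
off=s['tcp_pos'][2]
env.movel(list(p+[0,0,.12]),.2)
T=np.c_[-x,y,-n]; env.reach(list(bay+n*(off+.075)),quat(T)); s=env.get_state()
print(off,s['tcp_pos'],s['opening'],s['force'],s['time'],s['qpos'])
im,d=camera("wrist"); im2,_=camera("scene"); cv2.imwrite("pics/hov.png",np.hstack([cv2.resize(im,(400,300)),cv2.resize(im2[150:250,200:333],(400,300))]))
np.save("off.npy",off)
E
python3 g.py
```

```text
plane 13735 [ 0.47089465 -0.16596441  0.86643756] tilt 29.952736838331187 yaw -19.414745665145045
face rect ((-0.004292897880077362, 0.0007692277431488037), (0.2095559984445572, 0.1265442818403244), 89.95687103271484)
hole px [ 284  134   56   67 2216]
hole rect ((-0.0060621630400419235, 0.02027728222310543), (0.04876190051436424, 0.06775924563407898), 89.46284484863281)
tab n 199 h 0.027466727265314014 x,y med -0.007068621093277773 -0.04812437517202531 rect ((-0.006497496739029884, -0.047785937786102295), (0.007672093342989683, 0.03136024996638298), 88.6114501953125)
bay [ 0.51416962 -0.19517242  0.06265682]
[0.51101065 0.12991601 0.09688238] 0.012320354563759683 78.97321701049805
0.09688237815301678 [ 0.59557002 -0.22115541  0.21154699] 0.01248235842575974 [ 0.27066814  0.75821746 -1.416849  ] 9.8 [ 0.59711019  0.79865716 -0.54859869  1.38089058  0.259292    1.57833418
 -1.88370849]
```

View pics/hov.png

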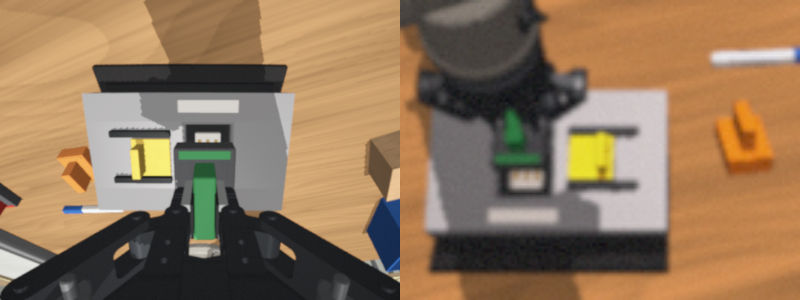

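The battery is held squarely at wrist (205,190), with the bay just beyond it at (208,135). Inserting now, feeling for contact.

```bash
cat > i.py <<'E'
from h import *
z=np.load("bay.npz"); bay,B=z['bay'],z['B']; off=float(np.load("off.npy")); n=B[:,2]
def st(t):
    s=env.get_state(); print(t,"bay-frame mm",((s['tcp_pos']-bay)@B*1e3-[0,0,off*1e3]).round(2),"F",(np.array(s['force'])@B).round(1),"t",round(s['time'],2),"op",round(s['opening'],4))
E
python3 - <<'E'
from i import *
env.movel(list(bay+n*(off+.026)),.12); st("above")
r=env.movel(list(bay+n*(off+.0075)),.03,stop_force=7); st(("in",r))
E
```

```text
above bay-frame mm [-1.000e-02 -3.200e-01  2.655e+01] F [-0.7 -0.  -1. ] t 10.46 op 0.0125
('in', False) bay-frame mm [-0.33  0.09  7.19] F [-5.4  1.  -3.9] t 11.22 op 0.0122
```

```bash
python3 - <<'E'
from i import *
r=env.movel(list(bay-.0006*B[:,0]+n*(off-.002)),.02,stop_force=35); st(("press",r)); env.dwell(.3); st("hold")
im,d=camera("wrist"); im2,_=camera("side"); cv2.imwrite("pics/ins.png",np.hstack([cv2.resize(im,(400,300)),cv2.resize(im2[170:240,250:343],(400,300))]))
E
```

```text
('press', False) bay-frame mm [-0.44 -0.04 -0.05] F [-0.6  0.2  7. ] t 11.85 op 0.0126
hold bay-frame mm [-0.42 -0.05 -0.04] F [-1.4  0.9  7.2] t 12.15 op 0.0126
```

View pics/ins.png

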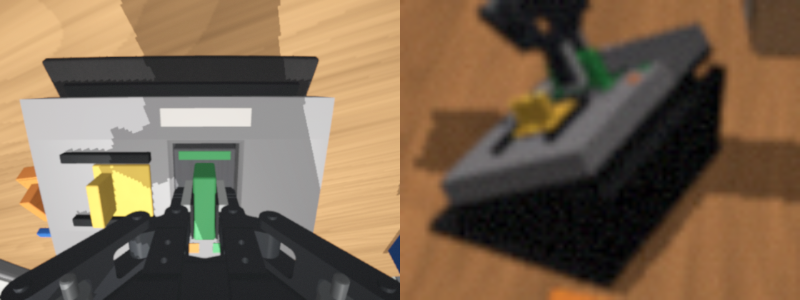

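It looks seated: the block is in the recess with its shoulders near the face at (205,155). I'll press harder to check that it has bottomed.

```bash
python3 - <<'E'
from i import *
r=env.movel(list(bay-.0006*B[:,0]+n*(off-.008)),.02,stop_force=30); st(("press",r)); env.dwell(.2); st("hold")
im,d,W,c=cloud("wrist"); L=(W-bay)@B; h=L[...,2]
m=(abs(L[...,0]+.027)<.003)&(abs(L[...,1])<.018)&(h>.01)&(h<.03); print("shoulder",m.sum(),np.nanmedian(h[m]))
m=(abs(L[...,0]+.02)<.03)&(abs(L[...,1]-.05)<.015)&(h>.01)&(h<.03); print("face",m.sum(),np.nanmedian(h[m]))
E
```

```text
('press', True) bay-frame mm [-0.32 -0.06 -0.03] F [1.2 0.2 4.3] t 12.53 op 0.0118
hold bay-frame mm [-0.36 -0.05 -0.05] F [ 1.7 -0.3  6.2] t 12.72 op 0.0123
shoulder 876 0.020833514980887313
face 6578 0.020397370544394722
```

Bottomed and flush: shoulder and face heights agree within 0.4 mm, and it does not move under 30 N. Now I'll release it, close the fingers, come down on the -y side of the tab and push the latch.

```bash
python3 - <<'E'
from i import *
env.movel(list(bay-.0004*B[:,0]+n*(off)),.02); env.grip(.035); env.dwell(.2); st("rel")
env.movel(list(bay+n*(off+.075)),.15)
env.grip(0,40)
im,d,W,c=cloud("wrist"); L=(W-bay)@B; h=L[...,2]
m=(abs(L[...,0]+.027)<.003)&(abs(L[...,1])<.018)&(h>.01)&(h<.04); print("shoulder",m.sum(),np.nanmedian(h[m]))
m=(abs(L[...,0]+.02)<.03)&(abs(L[...,1]-.05)<.015)&(h>.01)&(h<.03); print("face",m.sum(),np.nanmedian(h[m]))
P=lambda y,z: list(bay+B@[0,y,z+env.nose_length])
env.movel(P(-.104,.09),.15); r=env.movel(P(-.104,.033),.1,stop_force=10); st(("down",r))
if not r:
    r=env.movel(P(-.045,.033),.03,stop_force=14); st(("push",r)); env.dwell(.2); st("held")
    im,d=camera("wrist"); im2,_=camera("scene"); cv2.imwrite("pics/push.png",np.hstack([cv2.resize(im,(400,300)),cv2.resize(im2[150:250,200:333],(400,300))]))
E
```

```text
rel bay-frame mm [-0.36  0.01 -0.08] F [ 0.6 -1.4  0.4] t 13.57 op 0.0352
shoulder 401 0.020726052838013254
face 3208 0.020378779887434098
('down', False) bay-frame mm [  -0.21 -103.9     9.31] F [-1.  -0.7 -0.2] t 16.27 op -0.0
('push', True) bay-frame mm [  0.1  -58.32   8.59] F [ 0.6 -1.9  1.3] t 17.74 op -0.0
held bay-frame mm [  0.08 -58.4    8.22] F [ 0.1 -0.2  0.7] t 17.94 op 0.0002
```

View pics/push.png

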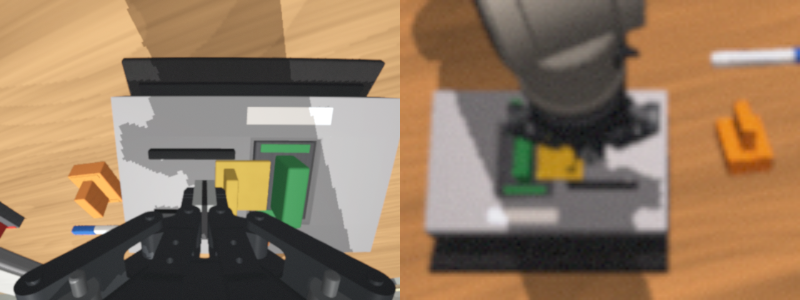

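The latch plate now overlaps the battery's edge at wrist (265,190). I'll retreat and measure its travel.

```bash
python3 - <<'E'
from i import *
P=lambda y,z: list(bay+B@[0,y,z+env.nose_length])
env.movel(P(-.066,.033),.05); env.movel(P(-.066,.10),.15); env.movel(P(-.03,.14),.15); env.dwell(.2); st("clear")
im,d,W,c=cloud("wrist"); L=(W-bay)@B; h=L[...,2]
hsv=cv2.cvtColor(im,cv2.COLOR_BGR2HSV); yl=(cv2.inRange(hsv,(20,80,70),(36,255,255))>0)&(abs(L[...,0])<.03)&(abs(L[...,1]+.05)<.06)
t=yl&(h>.044)&(h<.051); print("tab",t.sum(),"y",np.percentile(L[t][:,1],[2,50,98]) if t.any() else 0)
p=yl&(h>.022)&(h<.029); print("plate y",np.percentile(L[p][:,1],[2,98]) if p.any() else 0)
m=(abs(L[...,0]+.027)<.003)&(abs(L[...,1])<.018)&(h>.01)&(h<.04); print("shoulder",m.sum(),np.nanmedian(h[m]))
cv2.imwrite("pics/end.png",im)
E
```

```text
clear bay-frame mm [  0.26 -31.04 114.63] F [ 0.6 -1.1  0.1] t 19.64 op 0.0
tab 381 y [-0.04659466 -0.04262442 -0.03873613]
plate y [-0.0513286  -0.01333883]
shoulder 292 0.020731991772520275
```

View pics/end.png

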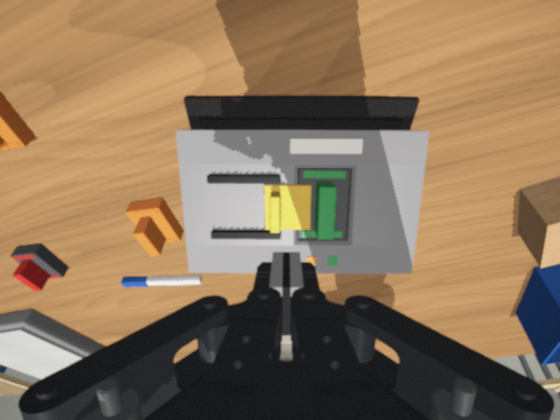

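The tab is at y = -42.6 mm, so the travel is about 27.5–28 mm. The battery at (325,208) is flush, the latch tip at (310,208) lies over its shoulder, and the robot touches nothing.

```bash
python3 -c "
from h import *
print(job.job_done())"
```

```text
the job is handed in; nothing more can be done
None
```

The charged battery is pressed home and flush in the bay, the latch is about 27.5 mm across over it by camera, and the job was handed in at about 20 s (no verdict was returned).

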